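Right the toppled board antenna on the measuring range

TASK

The board antenna has toppled onto its face on the bench. Stand it upright on the empty spot midway between the two absorber blocks, with its boards squarely facing the horn antenna; put it down on its foot rather than dropping it, and leave the other things on the bench where they are.

Things in the scene. Friction and masses are not known exactly. Their poses are not given: they have to be found in the camera images.
- antenna: toppled antenna, about 0.5 kg: square dark steel foot 70 x 70 x 14 (heavy), on its centre a square black mast 22 x 22 from 14 to 130 above the underside, boards at its top. Origin: centre of the foot's underside; +z up the mast, +x the way the boards face. At the start it lies on its face: +x down, mast level, its axis 35 above the bench. Mast free to grasp from 14 to 100
- antenna_face (a point): centre of the front face of the antenna's front board, 35 ahead (+x) of the mast's axis, 135 above the foot's underside. The head is two circuit boards 70 x 70 x 6, 12 apart, upright from 100 to 170 above the underside, rear face 11 ahead of the mast's axis
- range: fixed measuring range: two dark absorber blocks with pointed tops (90 x 50, 55 tall, centres 110 to either side in y, 170 free between them) and a brass horn antenna on a stand (round, stand centre 210 ahead in +x, mouth 110 ahead, 165 tall). Origin on the bench midway between the blocks; +x points to the horn, z up
- stand_spot (a point): the bench point midway between the two absorber blocks (z 0), where the centre of the antenna's foot belongs
- wrench: bystander, leave in place: steel spanner lying on the bench, 170 long. Origin: under its middle
- spare_boards: bystander, leave in place: stack of two bare circuit boards lying flat, 120 x 120 x 6, copper square on top. Origin: centre of its underside
- bottle: bystander, leave in place: white bottle standing, 60 diameter, 150 tall. Origin: centre of its underside
- mug: bystander, leave in place: white mug standing, 80 diameter, 90 tall. Origin: centre of its underside
- kit_case: bystander, leave in place: closed dark wooden case, 100 x 150 x 50. Origin: centre of its underside
- jar: bystander, leave in place: small clear jar with a steel lid standing, 60 diameter, 70 tall. Origin: centre of its underside
Not all that is in view belongs to the job. What is shaped like the antenna but blue or purple is not meant.

How it is judged:
By the outcome, as a careful person would: the job done as asked, in the order asked, and still so for the second after the job is handed in, with the robot touching nothing.
It also fails if it takes over 42 s, if anything falls off the work surface, if the arm or the gripper's body presses on something with over 40 N, if the wrist force passes 120 N, or if a joint passes its speed limit or range.

ROBOT

A 6-joint arm with a two-finger parallel gripper is mounted at the origin on the work surface. World frame = base frame: x ahead of the robot, y to its left, z up, the work surface at z = 0. Lengths are in m, angles in rad, forces in N, time in s.
With the tool pointing down it reaches from about 0.275 to 0.75 m from the base axis. Payload 10.2 kg.
Tool frame: the origin (TCP) lies midway between the tips of the shut fingers; the grasp point (between the pads) lies 19 mm behind it (robot.grip_depth is the distance from the TCP to the grasp point, in m); z points along the fingers, y is the line along which they close (so a half turn about z gives the same grasp; the last joint's range is limited). The gripper opens to 85 mm and grips with 20 to 120 N. Pads are 22 mm wide; open, the fingers measure 114 mm over their backs; the gripper's body (76 mm by 85 mm) begins 54 mm behind the grasp point. The pads swing forward as they close: fully open they stand 13 mm farther back than shut.
Start: joints at [-1.474, 0.313, 1.498, -0, 1.331, -0.223], TCP at [0.165, -0.498, 0.231] pointing down, gripper open.
Joint ranges: [-2.94, 2.94], [-0.97, 2.17], [0.19, 2.56], [-1.23, 4.37], [0.02, 3.11], [-2.88, 2.88]. Speed limits (rad/s): [2.39, 2.39, 3.01, 3.14, 3.14, 3.14].

INTERFACE

Orientations are given as a unit quaternion [x, y, z, w].
In Python, from bench import robot gives the robot as it stands. The module is installed in compiled form; this text tells all that it offers.
- The arm moves only by the tool jog_arm, never from a script. Its argument "commands" is text: rows parted by semicolons, each of 5 numbers parted by spaces: the shift along the tool's x, y, z in cm, then the turn about the tool's z in degrees, then the finger opening in cm, from 0 to 8.54. A call has 1 to 5 rows; each row is the pose to reach, as a shift and turn from the pose commanded when the call began, along the tool's axes at that moment; what a row does not reach only later rows make up. A row lasts 1/12 s, in which the tool goes at most 41.7 mm and 7.16 degrees, less where a joint would pass 70% of its speed; a pose out of reach is approached as far as the arm can. A call with a gripper value outside its range is refused whole. The fingers move at their own pace and stop on an object; "newtons" is the grip in N (left out, the last holds). Time passes only in rows, so rows that repeat a pose let the fingers close. It gives the time, the measured TCP pose, the force, the opening and the grip force at its end, in the units of the state.
- robot.observe(): the state, without advancing time (a new reading comes with each control period).
- robot.snapshot(name): name is "scene" or "top" or "wrist"; returns a dict with "frame" (480x640x3 uint8, red, green, blue), "mtx" (3x3 intrinsics, pixels), "rvec" (rotation vector, rad) and "tvec" (3), from world to camera coordinates, as OpenCV has them; the wrist camera has in their place "hand_eye" (4x4, takes a point from camera to tool coordinates, whose origin is the TCP and whose axes are the flange's). Camera axes: x right, y down, z forward; pixel columns grow to the right and rows downward; lengths in m; the calibration is good to about 2 mm. A picture is of the moment at which its call begins: read the wrist's pose just before it. There is no depth.
- robot.sign_off(): hands the job in; it is judged then, once.
The state is a dict: "t": time; "qpos": joint angles; "dq": joint speeds; "joint_torque": joint torques, N m; "tcp_pos": TCP position; "eef_rot": TCP orientation; "force": force on the tool from outside, world axes, zero at the start; "torque": the same for the moment, N m; "gripper_width": opening from 0.0 (shut) to 1.0 (fully open); "finger_force": force on a finger pad.
Only numpy, scipy, OpenCV 4.12 (cv2) and the standard library are available. Lean on these libraries where they do the work, as an engineer would, in place of code of your own. Each camera call takes 0.05 s, during which the arm holds its last target. There are 200 camera calls.

## Working session

There is one attempt and no reset: what is moved stays moved. The work goes in short steps, Python scripts to look and compute and a tool call to move; the robot and the scene stay as the last step left them, time stands still between calls to the robot, and variables do not carry over. Pictures are saved under pics/ and viewed, at most 10 in all, crops included, and the job is handed in when it is done.

Besides the shell and the picture viewer there is one more tool, called by a JSON object that holds its "fn" and its "kwargs". jog_arm: Moves the arm, as the interface text tells. Its arguments: {"type":"object","properties":{"commands":{"type":"string"},"newtons":{"type":"number"}},"required":["commands"]}

```bash
mkdir -p pics; python3 - <<'E'
from bench import robot
import cv2,pickle
s=robot.observe();print(s)
d={n:robot.snapshot(n) for n in("scene","top")}
pickle.dump(d,open("d0.pkl","wb"))
for n in d: cv2.imwrite(f"pics/{n}0.png",d[n]["frame"][:,:,::-1])
E
```

```text
{'t': 0.0, 'qpos': array([-1.47437989e+00,  3.13443513e-01,  1.49839556e+00,  2.29650792e-05,
        1.33097289e+00, -2.23413227e-01]), 'dq': array([ 1.71123069e-03, -3.26141354e-04, -2.61489655e-03, -8.47899048e-04,
        5.24168736e-05,  1.42171237e-04]), 'joint_torque': array([-1.41340442e-04, -4.12264001e+01, -2.59743780e+01, -1.82861913e-04,
        4.10978770e-03,  1.38850203e-05]), 'tcp_pos': array([ 0.16502691, -0.49814262,  0.23075402]), 'eef_rot': array([ 9.87241101e-01,  1.59231396e-01,  4.98157038e-05, -6.07716000e-04]), 'force': array([-0.05572442,  0.22250815,  0.42181147]), 'torque': array([-0.00417923,  0.00933744, -0.03658353]), 'finger_force': 0.0, 'gripper_width': 1.000030821555027}
```

View pics/scene0.png

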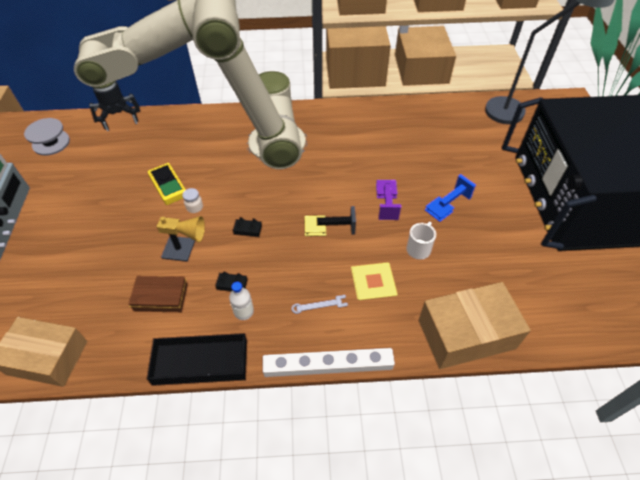

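View pics/top0.png

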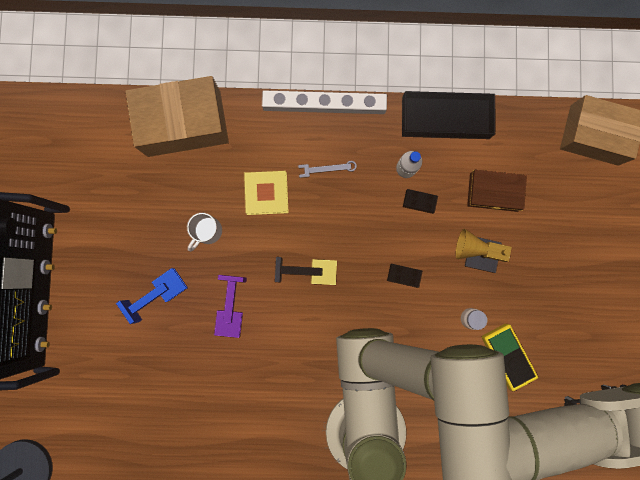

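The scene view has the antenna at about (330,222). In the top view the candidates are:
- Antenna: black mast with yellow boards, (277–337, 271).
- Decoys: blue at (152,297) and purple at (230,307).

The black one fits, as it has a dark foot at (278,270) and board-coloured boards at (323,272). The absorber blocks are at (420,201) and (405,275), and the horn is at (480,248). I'll confirm in an enlarged crop and measure.

```bash
cat > h.py <<'E'
import numpy as np,cv2
def cam(s):
    R=cv2.Rodrigues(np.array(s["rvec"],float))[0];t=np.array(s["tvec"],float).ravel()
    return np.array(s["mtx"],float),R,t
def plane(s,uv,z):
    K,R,t=cam(s);uv=np.atleast_2d(np.asarray(uv,float))
    d=(R.T@np.linalg.inv(K)@np.c_[uv,np.ones(len(uv))].T).T;c=-R.T@t
    return c+d*((z-c[2])/d[:,2])[:,None]
def tri(s1,p1,s2,p2):
    P=[k@np.c_[r,t] for k,r,t in(cam(s1),cam(s2))]
    X=cv2.triangulatePoints(P[0],P[1],np.array(p1,float).reshape(2,1),np.array(p2,float).reshape(2,1));return (X[:3]/X[3]).ravel()
def blobs(m,box,amin=30):
    x0,y0,x1,y1=box;k=np.zeros(m.shape,np.uint8);k[y0:y1,x0:x1]=m[y0:y1,x0:x1]
    cs=cv2.findContours(k,cv2.RETR_EXTERNAL,cv2.CHAIN_APPROX_NONE)[0]
    return sorted([c for c in cs if cv2.contourArea(c)>amin],key=cv2.contourArea)[::-1]
def cen(c):
    m=cv2.moments(c);return np.array([m["m10"],m["m01"]])/m["m00"]
E
python3 - <<'E'
import pickle;from h import *
np.set_printoptions(precision=4,suppress=True)
d=pickle.load(open("d0.pkl","rb"));T,S=d["top"],d["scene"]
print("campos",[-(cam(s)[1].T@cam(s)[2]) for s in(T,S)])
def masks(s):
    h=cv2.cvtColor(s["frame"],cv2.COLOR_RGB2HSV);return ((h[...,0]>20)&(h[...,0]<35)&(h[...,1]>70)&(h[...,2]>120)).astype(np.uint8),(h[...,2]<75).astype(np.uint8)
ty,td=masks(T);sy,sd=masks(S)
c=blobs(ty,(300,250,345,295))[0];p=plane(T,c[:,0],.024)
r=cv2.minAreaRect((p[:,:2]*1000).astype(np.float32));print("boards",r,cv2.boundingRect(c))
for c in blobs(td,(265,245,345,295)):
    q=plane(T,c[:,0],.046)[:,:2]*1000;print("dark",cv2.boundingRect(c),cv2.minAreaRect(q.astype(np.float32)))
B=[]
for bt,bs in(((395,180,445,218),(212,268,250,293)),((380,258,430,292),(230,215,266,240))):
    ct,cs=blobs(td,bt)[0],blobs(sd,bs)[0]
    X=tri(T,cen(ct),S,cen(cs));B.append(X)
    for z in(0,.03,.055):
        rr=cv2.minAreaRect((plane(T,ct[:,0],z)[:,:2]*1000).astype(np.float32));print(z,rr)
    print(cv2.boundingRect(ct),cv2.boundingRect(cs),X)
v=B[1]-B[0];print("sep",np.linalg.norm(v[:2]),"mid",(B[0]+B[1])/2,"perp deg",np.degrees(np.arctan2(v[1],v[0]))+90)
a=cv2.resize(T["frame"][235:305,260:360],(500,350),interpolation=cv2.INTER_CUBIC);b=cv2.resize(T["frame"][185:290,390:520],(500,404),interpolation=cv2.INTER_CUBIC)
o=np.zeros((600,800,3),np.uint8);o[:280,:400]=cv2.resize(a,(400,280));o[:404-80,400:]=cv2.resize(b,(400,324));o[330:600,:400]=cv2.resize(S["frame"][195:250,290:371],(400,270));cv2.imwrite("pics/crop0.png",o[:,:,::-1])
E
```

```text
campos [array([0.417 , 0.1497, 1.5252]), array([1.4634, 0.0954, 1.2947])]
boards ((444.4729919433594, 128.55990600585938), (69.8460693359375, 69.30087280273438), 88.60955047607422) (311, 259, 26, 26)
dark (275, 257, 47, 25) ((449.85235595703125, 200.50042724609375), (66.96003723144531, 128.4019012451172), 1.443966031074524)
0 ((658.476318359375, -147.8248291015625), (94.46012115478516, 55.12921142578125), 78.90147399902344)
0.03 ((653.7266845703125, -141.973388671875), (92.60213470458984, 54.04487991333008), 78.90153503417969)
0.055 ((649.7686157226562, -137.09715270996094), (91.05386352539062, 53.14118957519531), 78.90149688720703)
(403, 189, 35, 25) (216, 272, 31, 19) [ 0.6553 -0.147   0.0197]
0 ((440.57208251953125, -105.04122924804688), (94.57054901123047, 51.70755386352539), 78.77119445800781)
0.03 ((440.1083679199219, -100.03129577636719), (92.71040344238281, 50.69049072265625), 78.77119445800781)
0.055 ((439.72198486328125, -95.85633850097656), (91.16033172607422, 49.84292984008789), 78.77120208740234)
(387, 264, 36, 24) (233, 218, 29, 19) [ 0.4404 -0.1022  0.0128]
sep 0.2195673457278111 mid [ 0.5478 -0.1246  0.0163] perp deg 258.2220260107405
```

View pics/crop0.png

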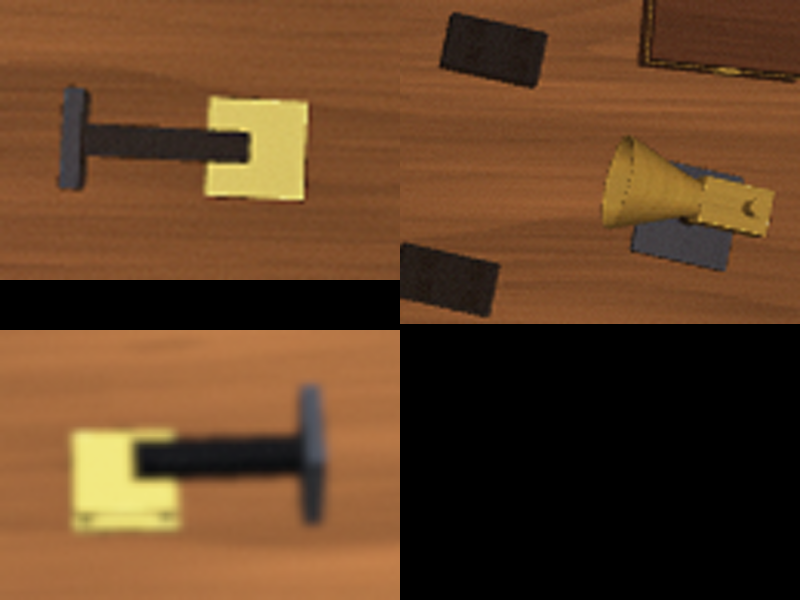

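The crop confirms it: black mast, dark steel foot and yellow boards lying face down, with the head towards −y. The horn mouth faces the gap between the blocks. Measured sizes check out: boards 69.8 x 69.3 mm, block spacing 219.6 mm.

The jog only turns about the tool's own z. I'll therefore grip the boards across their 70 mm width with low force, and let the heavy foot swing down in the grip as I lift.

{"fn": "jog_arm", "kwargs": {"commands": "46.2 -50.7 0 -69.5 8.54;46.2 -50.7 0 -69.5 8.54;46.2 -50.7 0 -69.5 8.54;46.2 -50.7 0 -69.5 8.54;46.2 -50.7 0 -69.5 8.54", "newtons": 20}}

```text
t: 0.52
tcp_pos: [0.2501, -0.3061, 0.231]
eef_rot: [0.889, 0.457, 0.0, -0.0]
force: [0.4, 0.3, 0.5]
gripper_width: 0.999
finger_force: 0.0
```

```bash
cat > go.py <<'E'
import sys,numpy as np
from bench import robot
from scipy.spatial.transform import Rotation as R
s=robot.observe();r=R.from_quat(s["eef_rot"]);M=r.as_matrix()
x,y,z,yaw=map(float,sys.argv[1:5])
w=np.degrees(np.arctan2(M[1,0],M[0,0]))
print("t",round(s["t"],2),"tcp",s["tcp_pos"].round(4),"yaw",w.round(2),"zaxis",M[:,2].round(3),"F",s["force"].round(1),"ff",round(float(s["finger_force"]),1),"w",round(float(s["gripper_width"]),3))
print("shift cm",(M.T@(np.array([x,y,z])-s["tcp_pos"])*100).round(2),"turn",round(-((yaw-w+180)%360-180),2))
E
python3 go.py .4445 .1286 .2 87.8
```

```text
t 0.52 tcp [ 0.2501 -0.3061  0.231 ] yaw 54.45 zaxis [-0.     0.001 -1.   ] F [0.4 0.3 0.5] ff 0.0 w 0.999
shift cm [46.67 -9.45  3.12] turn -33.35
```

Straight-line moves saturate as expected, so I'll continue.

{"fn": "jog_arm", "kwargs": {"commands": "46.7 -9.5 3 -33.4 8.54;46.7 -9.5 3 -33.4 8.54;46.7 -9.5 3 -33.4 8.54;46.7 -9.5 3 -33.4 8.54;46.7 -9.5 3 -33.4 8.54"}}

```text
t: 0.93
tcp_pos: [0.3358, -0.1167, 0.2181]
eef_rot: [0.72, 0.694, 0.0, 0.0]
force: [1.3, -1.0, -0.1]
gripper_width: 0.996
finger_force: 0.0
```

```bash
python3 go.py .4445 .1286 .2 87.8
```

```text
t 0.93 tcp [ 0.3358 -0.1167  0.2181] yaw 87.86 zaxis [ 0. -0. -1.] F [ 1.3 -1.  -0.1] ff 0.0 w 0.996
shift cm [24.92  9.95  1.81] turn 0.06
```

{"fn": "jog_arm", "kwargs": {"commands": "24.9 10 3 0 8.54;24.9 10 3 0 8.54;24.9 10 3 0 8.54;24.9 10 3 0 8.54;24.9 10 3 0 8.54"}}

```text
t: 1.35
tcp_pos: [0.4212, 0.0723, 0.1948]
eef_rot: [0.722, 0.692, -0.0, 0.0]
force: [0.8, -1.1, 1.0]
gripper_width: 0.998
finger_force: 0.0
```

{"fn": "jog_arm", "kwargs": {"commands": "6 2.4 0 0 8.54;6 2.4 0 0 8.54;6 2.4 0 0 8.54;6 2.4 0 0 8.54;6 2.4 0 0 8.54"}}

```text
t: 1.77
tcp_pos: [0.4472, 0.1284, 0.1948]
eef_rot: [0.722, 0.692, -0.0, -0.0]
force: [0.3, 0.5, -0.1]
gripper_width: 0.997
finger_force: 0.0
```

```bash
python3 go.py .4445 .1286 .06 87.8; python3 - <<'E'
from bench import robot;import cv2,pickle
from h import *
from scipy.spatial.transform import Rotation as R
o=robot.observe();s=robot.snapshot("wrist")
H=np.array(s["hand_eye"]);Rt=R.from_quat(o["eef_rot"]).as_matrix()
h=cv2.cvtColor(s["frame"],cv2.COLOR_RGB2HSV)
m=((h[...,0]>20)&(h[...,0]<35)&(h[...,1]>70)&(h[...,2]>120)).astype(np.uint8)
Rc=Rt@H[:3,:3];c0=Rt@H[:3,3]+o["tcp_pos"]
for c in blobs(m,(0,0,640,480),500):
    d=(Rc@np.linalg.inv(s["mtx"])@np.c_[c[:,0],np.ones(len(c))].T).T
    p=c0+d*((.024-c0[2])/d[:,2])[:,None]
    print(cv2.boundingRect(c),cv2.minAreaRect((p[:,:2]*1000).astype(np.float32)))
cv2.imwrite("pics/w1.png",s["frame"][:,:,::-1])
E
```

```text
t 1.77 tcp [0.4472 0.1284 0.1948] yaw 87.53 zaxis [-0.001 -0.    -1.   ] F [ 0.3  0.5 -0.1] ff 0.0 w 0.997
shift cm [ 1.000e-02 -2.600e-01  1.348e+01] turn -0.27
(493, 0, 147, 92) ((661.8389892578125, 271.5840759277344), (120.18869018554688, 68.87832641601562), 3.922490119934082)
(280, 178, 74, 74) ((446.574951171875, 129.2617950439453), (72.4826889038086, 70.46192932128906), 87.54676818847656)
```

View pics/w1.png

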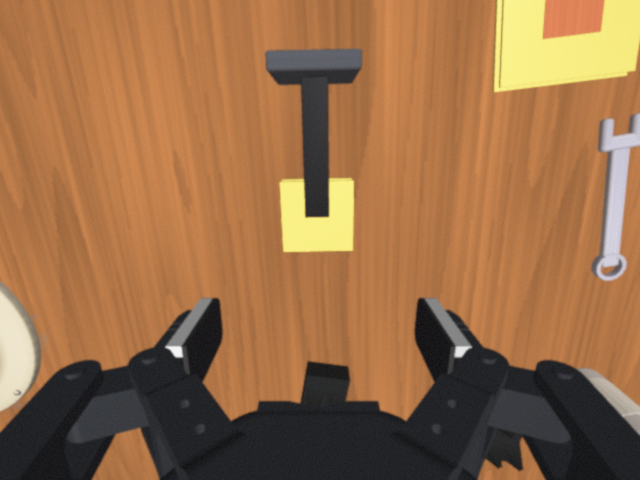

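The wrist view shows the boards at pixels (280–354, 178–251), the foot at (267–361, 50–83) and the fingers open either side. The boards centre at (0.4466, 0.1293) with yaw 87.55°, which agrees with the top camera to 2 mm. I'll descend.

{"fn": "jog_arm", "kwargs": {"commands": "0 -0.1 4 0 8.54;0 -0.1 8 0 8.54;0 -0.1 12 0 8.54;0 -0.1 15 0 8.54;0 -0.1 16.5 0 8.54"}}

```text
t: 2.23
tcp_pos: [0.4445, 0.1276, 0.027]
eef_rot: [0.723, 0.691, -0.002, -0.002]
force: [0.9, 0.2, -0.2]
gripper_width: 0.998
finger_force: 0.0
```

{"fn": "jog_arm", "kwargs": {"commands": "0 0 0.8 0 8.54;0 0 1.6 0 8.54;0 0 2.4 0 8.54;0 0 3 0 8.54;0 0 3.3 0 8.54"}}

```text
t: 2.65
tcp_pos: [0.4467, 0.1287, -0.0031]
eef_rot: [0.722, 0.692, 0.0, 0.0]
force: [-0.5, 0.3, -0.2]
gripper_width: 0.997
finger_force: 0.0
```

{"fn": "jog_arm", "kwargs": {"commands": "0 0 0 0 7.6;0 0 0 0 6.8;0 0 0 0 6.5;0 0 0 0 6.5;0 0 0 0 6.5", "newtons": 20}}

```text
t: 3.07
tcp_pos: [0.4467, 0.1289, -0.0025]
eef_rot: [0.722, 0.692, 0.0, 0.0]
force: [-2.5, -0.2, 5.4]
gripper_width: 0.814
finger_force: 23.5
```

Gripped at 69.5 mm. I'll lift on an arc about the foot's lower edge.

{"fn": "jog_arm", "kwargs": {"commands": "0.3 0 -1.4 0 6.5;0.8 0 -2.8 0 6.5;1.4 0 -4.1 0 6.5;2.1 0 -5.3 0 6.5;3 0 -6.5 0 6.5"}}

```text
t: 3.48
tcp_pos: [0.4474, 0.1589, 0.0624]
eef_rot: [0.722, 0.692, -0.0, -0.0]
force: [-0.7, 1.2, -3.1]
gripper_width: 0.813
finger_force: 24.1
```

```bash
python3 - <<'E'
from bench import robot;import cv2
s=robot.snapshot("scene")["frame"];cv2.imwrite("pics/s2.png",cv2.resize(s[150:270,270:430],(800,600),interpolation=cv2.INTER_CUBIC)[:,:,::-1])
E
```

```text
(no output)
```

View pics/s2.png

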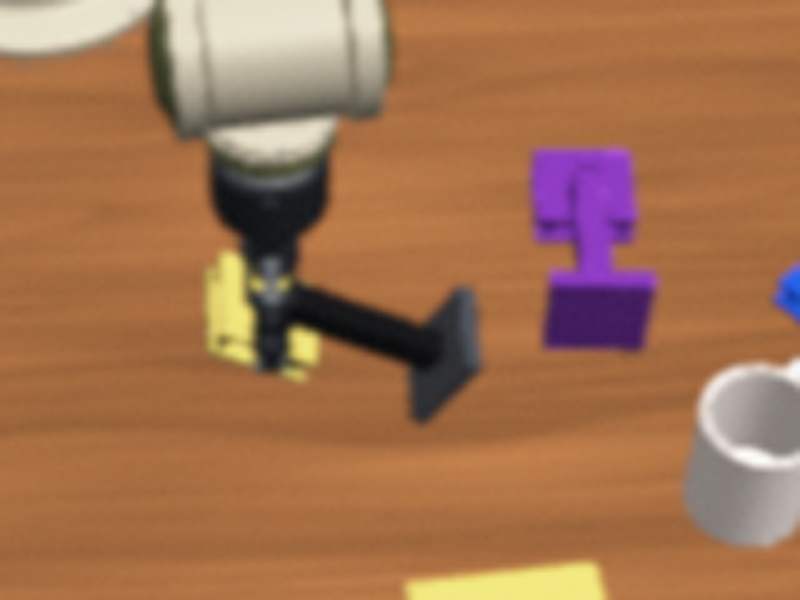

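The view shows the antenna turning in the grip as planned: mast tilted about 30°, foot edge still on the bench, clear of the purple decoy. I'll carry on along the arc.

{"fn": "jog_arm", "kwargs": {"commands": "1 0 -1.1 0 6.5;2 0 -2 0 6.5;3.2 0 -2.9 0 6.5;4.5 0 -3.6 0 6.5;5.8 0 -4.2 0 6.5"}}

```text
t: 3.95
tcp_pos: [0.4502, 0.217, 0.104]
eef_rot: [0.722, 0.692, -0.0, 0.0]
force: [-0.2, -1.2, -3.5]
gripper_width: 0.812
finger_force: 26.5
```

{"fn": "jog_arm", "kwargs": {"commands": "1.4 0 -0.4 0 6.5;2.8 0 -0.7 0 6.5;4.2 0 -0.9 0 6.5;5.6 0 -0.9 0 6.5;6.5 0 -0.8 0 6.5"}}

```text
t: 4.37
tcp_pos: [0.4533, 0.2821, 0.1121]
eef_rot: [0.722, 0.692, -0.0, 0.001]
force: [-4.0, -5.8, 14.7]
gripper_width: 0.811
finger_force: 31.0
```

```bash
python3 go.py .5478 -.1246 .13 78.2;python3 - <<'E'
from bench import robot;import cv2
s=robot.snapshot("scene")["frame"];cv2.imwrite("pics/s3.png",cv2.resize(s[150:270,270:430],(800,600),interpolation=cv2.INTER_CUBIC)[:,:,::-1])
E
```

```text
t 4.37 tcp [0.4533 0.2821 0.1121] yaw 87.58 zaxis [ 0.    -0.001 -1.   ] F [-4.  -5.8 14.7] ff 31.0 w 0.811
shift cm [-40.24  11.16  -1.74] turn 9.38
```

View pics/s3.png

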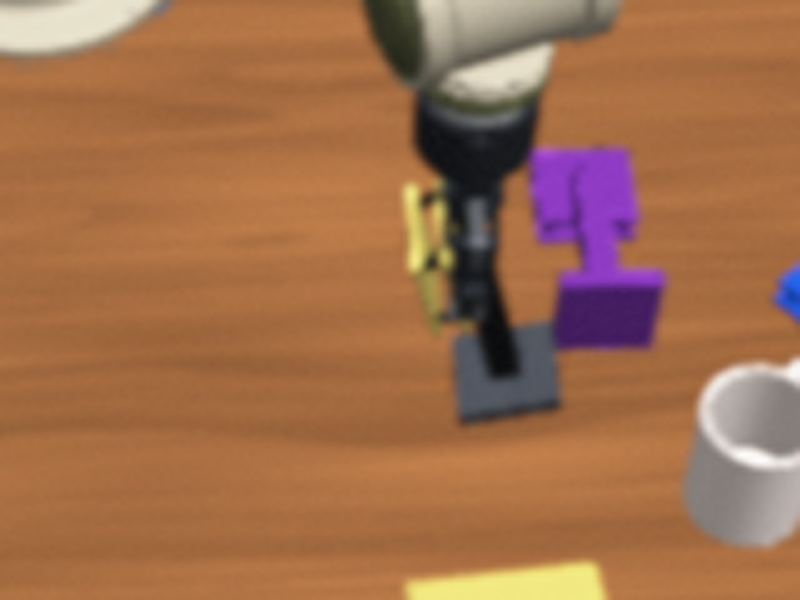

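It is nearly upright and resting on the bench. However, the purple decoy moved about 2 px (roughly 5 mm) when the foot reached it, and I'll measure that later. I'll back away and lift straight off.

{"fn": "jog_arm", "kwargs": {"commands": "-0.5 0 -0.5 0 6.5;-1.2 0 -1.5 0 6.5;-2 0 -4 0 6.5;-2 0 -6.5 0 6.5;-2 0 -9 0 6.5"}}

```text
t: 4.83
tcp_pos: [0.452, 0.2603, 0.2033]
eef_rot: [0.723, 0.691, -0.0, -0.0]
force: [0.3, 0.2, -5.0]
gripper_width: 0.812
finger_force: 29.0
```

```bash
python3 go.py .5454 -.1364 .2 78.5;python3 - <<'E'
from bench import robot;import cv2,pickle
from h import *
d0=pickle.load(open("d0.pkl","rb"));d={n:robot.snapshot(n) for n in("scene","top")};pickle.dump(d,open("d1.pkl","wb"))
for n in d:
  for q in(d0,d):
    h=cv2.cvtColor(q[n]["frame"],cv2.COLOR_RGB2HSV);m=((h[...,0]>132)&(h[...,0]<155)&(h[...,1]>80)).astype(np.uint8)
    c=blobs(m,(0,0,640,480));print(n,[(cv2.boundingRect(x),cen(x).round(1),cv2.minAreaRect(x)[2]) for x in c[:1]])
s=d["scene"]["frame"];t=d["top"]["frame"];o=np.hstack([cv2.resize(s[120:270,280:440],(400,375)),cv2.resize(t[230:350,200:328],(400,375))]);cv2.imwrite("pics/s4.png",o[:,:,::-1])
E
```

```text
t 4.83 tcp [0.452  0.2603 0.2033] yaw 87.44 zaxis [-0.001 -0.    -1.   ] F [ 0.3  0.2 -5. ] ff 29.0 w 0.812
shift cm [-39.21  11.1    0.33] turn 8.94
scene [((376, 180, 25, 40), array([387.7, 198.9]), 84.47245788574219)]
scene [((376, 180, 27, 40), array([388.4, 198.7]), 79.2156982421875)]
top [((214, 275, 32, 63), array([228.8, 311.8]), 5.355824947357178)]
top [((215, 276, 26, 61), array([227.4, 314.9]), 90.0)]
```

View pics/s4.png

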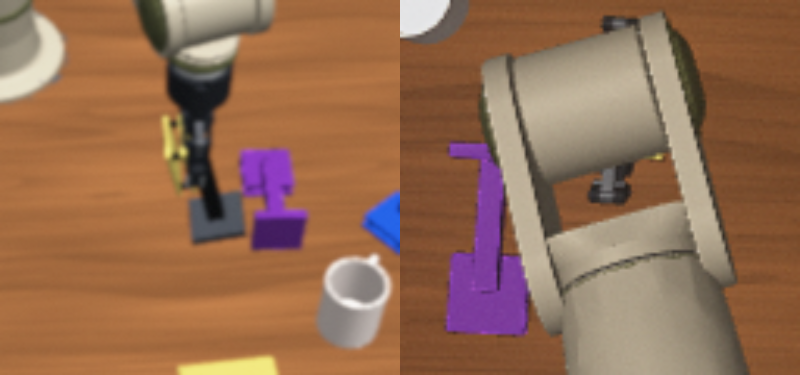

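The antenna is held free, nearly upright, at about 29 N pad force. The purple head has stayed put and its foot has turned slightly. I'll carry to the spot.

{"fn": "jog_arm", "kwargs": {"commands": "-3 0.8 0 2 6.5;-6 1.7 0 4 6.5;-9 2.5 0 6 6.5;-12 3.4 0 8 6.5;-15 4.2 0 8.9 6.5"}}

```text
t: 5.35
tcp_pos: [0.4872, 0.1081, 0.2005]
eef_rot: [0.774, 0.633, -0.001, -0.001]
force: [0.3, 0.8, -5.9]
gripper_width: 0.813
finger_force: 29.0
```

```bash
python3 go.py .5454 -.1364 .2 78.5
```

```text
t 5.35 tcp [0.4872 0.1081 0.2005] yaw 78.51 zaxis [-0.002  0.    -1.   ] F [ 0.3  0.8 -5.9] ff 29.0 w 0.813
shift cm [-22.8   10.58   0.04] turn 0.01
```

{"fn": "jog_arm", "kwargs": {"commands": "-3 1.4 0 0 6.5;-6.5 3 0 0 6.5;-10 4.6 0 0 6.5;-13.5 6.2 0 0 6.5;-16.5 7.7 0 0 6.5"}}

```text
t: 5.77
tcp_pos: [0.5299, -0.0697, 0.2005]
eef_rot: [0.774, 0.633, -0.001, -0.001]
force: [0.8, 0.1, -4.6]
gripper_width: 0.814
finger_force: 29.0
```

{"fn": "jog_arm", "kwargs": {"commands": "-2.5 1.2 0 0 6.5;-4.5 2.1 0 0 6.5;-5.8 2.7 0 0 6.5;-6.3 2.9 0 0 6.5;-6.3 2.9 0 0 6.5"}}

```text
t: 6.18
tcp_pos: [0.5463, -0.1349, 0.2011]
eef_rot: [0.774, 0.633, -0.0, -0.001]
force: [-0.3, 1.1, -5.4]
gripper_width: 0.811
finger_force: 29.0
```

```bash
python3 go.py .5454 -.1364 .2 78.5;python3 - <<'E'
from bench import robot;import cv2,pickle
from h import *
d0=pickle.load(open("d0.pkl","rb"));d={n:robot.snapshot(n) for n in("scene","top","wrist")};pickle.dump(d,open("d2.pkl","wb"))
for q in(d0,d):
    h=cv2.cvtColor(q["top"]["frame"],cv2.COLOR_RGB2HSV);m=((h[...,0]>132)&(h[...,0]<155)&(h[...,1]>80)).astype(np.uint8)
    c=blobs(m,(0,0,640,480));print([(cv2.boundingRect(x),cen(x).round(1),cv2.minAreaRect(x)) for x in c[:1]])
s=d["scene"]["frame"];t=d["top"]["frame"];o=np.zeros((600,800,3),np.uint8)
o[:400,:400]=cv2.resize(s[170:290,170:290],(400,400));o[:400,400:]=cv2.resize(t[170:290,370:490],(400,400));o[400:,:267]=cv2.resize(d["wrist"]["frame"],(267,200));cv2.imwrite("pics/s5.png",o[:,:,::-1])
E
```

```text
t 6.18 tcp [ 0.5463 -0.1349  0.2011] yaw 78.56 zaxis [-0.001  0.001 -1.   ] F [-0.3  1.1 -5.4] ff 29.0 w 0.811
shift cm [-0.17 -0.06  0.11] turn 0.06
[((214, 275, 32, 63), array([228.8, 311.8]), ((228.88482666015625, 305.8954772949219), (27.442169189453125, 60.79591369628906), 5.355824947357178))]
[((215, 276, 29, 61), array([228.2, 312.2]), ((228.950439453125, 306.0284729003906), (27.07322883605957, 60.243324279785156), 1.123302698135376))]
```

View pics/s5.png

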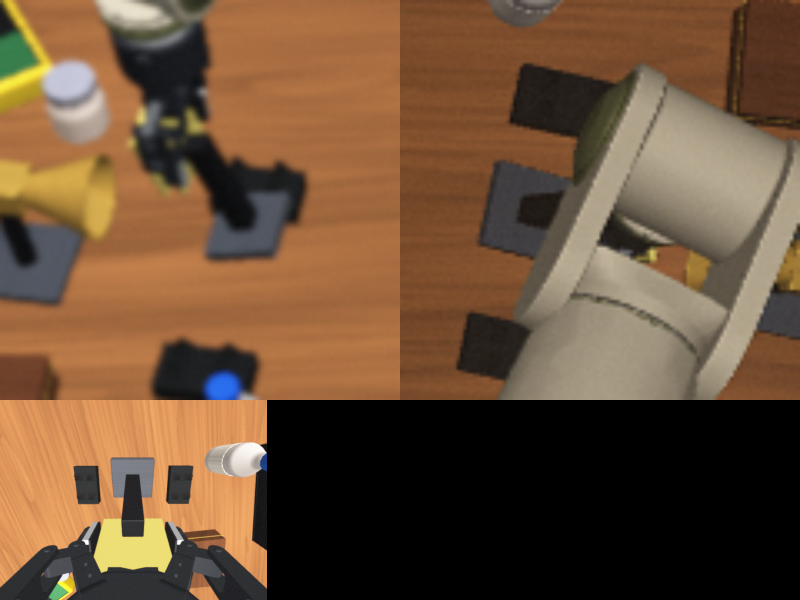

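In the scene panel the antenna hangs short of upright: the foot trails behind the grip, with the mast leaning perhaps 25°. The wrist panel shows the foot's top face between the two blocks. I'll measure the tilt and foot pose from the foot's four corners, which form a known 70 mm square.

```bash
cat > foot.py <<'E'
from bench import robot;import cv2,sys
from h import *
from scipy.spatial.transform import Rotation as R
def foot(show=None,box=(180,80,470,300)):
    o=robot.observe();s=robot.snapshot("wrist");f=s["frame"]
    h=cv2.cvtColor(f,cv2.COLOR_RGB2HSV)
    m=((h[...,0]>95)&(h[...,0]<135)&(h[...,2]>70)&(h[...,2]<190)&(h[...,1]>15)).astype(np.uint8)
    m=cv2.morphologyEx(m,cv2.MORPH_OPEN,np.ones((3,3),np.uint8))
    cs=blobs(m,box,300)
    if not cs: print("no foot");cv2.imwrite("pics/fail.png",f[:,:,::-1]);return
    hull=cv2.convexHull(np.vstack(cs))
    for e in np.arange(.01,.1,.005):
        q=cv2.approxPolyDP(hull,e*cv2.arcLength(hull,True),True)[:,0].astype(float)
        if len(q)<=4:break
    q=q[np.argsort(q[:,1])];q=np.vstack([q[:2][np.argsort(q[:2,0])],q[2:][np.argsort(-q[2:,0])]])  # TL TR BR BL
    a=.035;obj=np.array([[-a,a,0],[a,a,0],[a,-a,0],[-a,-a,0]])
    H=np.array(s["hand_eye"]);Rt=R.from_quat(o["eef_rot"]).as_matrix()
    n,rv,tv,er=cv2.solvePnPGeneric(obj,q,np.array(s["mtx"]),None,flags=cv2.SOLVEPNP_IPPE_SQUARE)
    print("corners",q.astype(int).tolist(),"areas",[cv2.contourArea(c) for c in cs])
    for r,t,e in zip(rv,tv,er):
        C=Rt@(H[:3,:3]@t.ravel()+H[:3,3])+o["tcp_pos"];M=Rt@H[:3,:3]@cv2.Rodrigues(r)[0]
        print("top-face centre",C.round(4),"mast dir",M[:,2].round(3),"fwd",(-M[:,1]).round(3),"yaw",np.degrees(np.arctan2(-M[1,1],-M[0,1])).round(2),"tilt",np.degrees(np.arccos(M[2,2])).round(1),"err",e.round(2))
if __name__=="__main__": foot()
E
python3 foot.py
```

```text
corners [[267, 143], [367, 142], [354, 230], [274, 231]] areas [5926.5]
top-face centre [ 0.5531 -0.0979  0.0895] mast dir [ 0.128 -0.17   0.977] fwd [-0.23  -0.963 -0.137] yaw -103.44 tilt 12.3 err [1.84]
top-face centre [ 0.5524 -0.0947  0.092 ] mast dir [-0.053  0.456  0.889] fwd [-0.207 -0.875  0.437] yaw -103.31 tilt 27.3 err [4.26]
```

Foot estimate: tilt about 12°, lateral error about 0, and the front edge about 31 mm short of where it should touch. I'll shift forward, then lower towards contact.

{"fn": "jog_arm", "kwargs": {"commands": "-1 0 0.5 0 6.5;-2 0 2 0 6.5;-3 0 4 0 6.5;-3.1 0 6 0 6.5;-3.1 0 7.2 0 6.5"}}

```text
t: 6.8
tcp_pos: [0.5395, -0.165, 0.1277]
eef_rot: [0.774, 0.634, -0.001, -0.001]
force: [-0.3, 0.7, -5.4]
gripper_width: 0.816
finger_force: 29.0
```

```bash
python3 go.py .5454 -.1364 .11 78.5; python3 foot.py; python3 - <<'E'
from bench import robot;import cv2,numpy as np
s=robot.snapshot("scene")["frame"];w=robot.snapshot("wrist")["frame"]
cv2.imwrite("pics/s6.png",np.hstack([cv2.resize(s[180:300,170:290],(400,400)),cv2.resize(w[100:400,150:450],(400,400))])[:,:,::-1])
E
```

```text
t 6.8 tcp [ 0.5395 -0.165   0.1277] yaw 78.62 zaxis [-0.002  0.001 -1.   ] F [-0.3  0.7 -5.4] ff 29.0 w 0.816
shift cm [2.92 0.02 1.77] turn 0.12
corners [[268, 143], [367, 143], [355, 231], [274, 231]] areas [6165.5]
top-face centre [ 0.5461 -0.1303  0.0143] mast dir [ 0.1   -0.148  0.984] fwd [-0.231 -0.965 -0.122] yaw -103.48 tilt 10.3 err [1.53]
top-face centre [ 0.5457 -0.1273  0.0164] mast dir [-0.023  0.437  0.899] fwd [-0.209 -0.882  0.423] yaw -103.34 tilt 25.9 err [3.82]
```

View pics/s6.png

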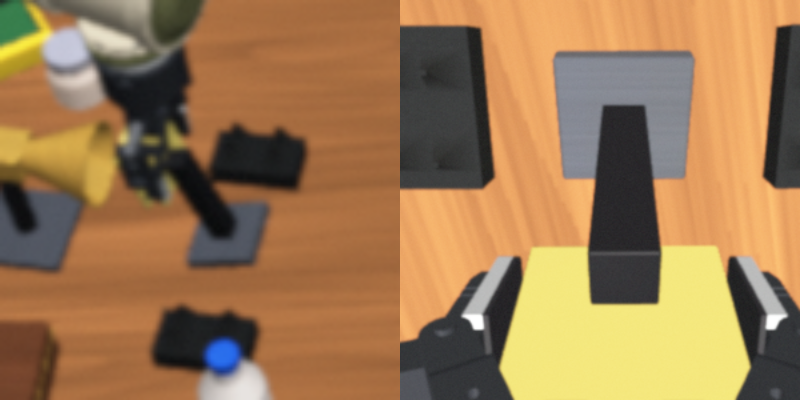

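The wrist view shows the foot (555–693, 52–178 in the crop) with its front edge farther away than its rear. In the scene panel the mast leans visibly towards the horn. I'll check the tilt from the mast line in the scene view.

```bash
python3 - <<'E'
from bench import robot;import cv2,pickle
from h import *
from scipy.spatial.transform import Rotation as R
s=robot.snapshot("scene");f=s["frame"];K,Rm,t=cam(s)
w=robot.snapshot("wrist");o=robot.observe();print("f",w["mtx"][0][0],w["mtx"][0][2],w["mtx"][1][2],"scene f",K[0,0])
H=np.array(w["hand_eye"]);Rt=R.from_quat(o["eef_rot"]).as_matrix()
print("cam pos",Rt@H[:3,3]+o["tcp_pos"],"cam fwd",(Rt@H[:3,:3])[:,2],"cam y",(Rt@H[:3,:3])[:,1])
# mast in scene: dark pixels, fit line
g=f.max(2);m=(g<45).astype(np.uint8);x0,y0,x1,y1=222,224,242,250
ys,xs=np.nonzero(m[y0:y1,x0:x1]);rows=[(y,xs[ys==y].min()+x0,xs[ys==y].max()+x0) for y in np.unique(ys)]
print([(int(y+y0),int(a),int(b)) for y,a,b in rows])
ux=np.array([np.cos(np.radians(258.5)),np.sin(np.radians(258.5)),0])
pj=lambda P:cv2.projectPoints(np.array(P),np.array(s["rvec"]),np.array(s["tvec"]),K,None)[0][:,0]
for th in(0,10,15,20,25,30,35):
    a=np.radians(th);zv=np.cos(a)*np.array([0,0,1])+np.sin(a)*ux
    B=np.array([.546,-.129,.025]);q=pj([B,B+.08*zv]);print(th,q.round(1).tolist(),"slope dx/dy",((q[1]-q[0])[0]/(q[1]-q[0])[1]).round(3))
E
```

```text
f 331.76106157256146 318.10067823981194 239.12085663690746 scene f 479.75489077483616
cam pos [ 0.55667698 -0.09189545  0.27442434] cam fwd [-0.05716742 -0.29087765 -0.95505083] cam y [-0.18833453 -0.9362979   0.29643944]
[(224, 236, 241), (225, 222, 241), (226, 222, 241), (227, 222, 241), (228, 222, 241), (229, 222, 241), (230, 222, 241), (231, 222, 241), (232, 222, 241), (233, 223, 241), (234, 223, 241), (235, 224, 232), (236, 224, 232), (237, 225, 233), (238, 226, 234), (239, 227, 234), (240, 227, 235), (241, 228, 236), (242, 229, 237), (243, 229, 238), (244, 230, 238), (245, 230, 239), (246, 231, 239), (247, 231, 239), (248, 232, 239), (249, 233, 238)]
0 [[237.1, 251.0], [233.4, 236.1]] slope dx/dy 0.249
10 [[237.1, 251.0], [229.1, 235.9]] slope dx/dy 0.528
15 [[237.1, 251.0], [227.1, 235.9]] slope dx/dy 0.665
20 [[237.1, 251.0], [225.1, 236.1]] slope dx/dy 0.804
25 [[237.1, 251.0], [223.3, 236.4]] slope dx/dy 0.947
30 [[237.1, 251.0], [221.5, 236.8]] slope dx/dy 1.096
35 [[237.1, 251.0], [219.9, 237.3]] slope dx/dy 1.255
```

The observed slope of about 0.68 gives a tilt near 15°, and the front edge is about 16 mm above the bench. I'll lower gently to contact.

{"fn": "jog_arm", "kwargs": {"commands": "-0.2 0 0.5 0 6.5;-0.2 0 0.9 0 6.5;-0.2 0 1.2 0 6.5;-0.2 0 1.4 0 6.5;-0.2 0 1.5 0 6.5"}}

```text
t: 7.47
tcp_pos: [0.5401, -0.1666, 0.1147]
eef_rot: [0.774, 0.634, -0.0, -0.0]
force: [-0.6, -0.3, -4.7]
gripper_width: 0.813
finger_force: 29.0
```

{"fn": "jog_arm", "kwargs": {"commands": "0 0 0.1 0 6.5;0 0 0.2 0 6.5;0 0 0.3 0 6.5;0 0 0.4 0 6.5;0 0 0.4 0 6.5"}}

```text
t: 7.88
tcp_pos: [0.5404, -0.1669, 0.1121]
eef_rot: [0.774, 0.634, -0.0, 0.001]
force: [-3.6, 0.8, 4.8]
gripper_width: 0.813
finger_force: 29.8
```

Contact at TCP z = 0.112, with about 10 N on the bench. Now I'll bring the top back along the arc about the front edge.

{"fn": "jog_arm", "kwargs": {"commands": "0.5 0 -0.05 0 6.5;1 0 -0.05 0 6.5;1.5 0 0 0 6.5;2 0 0 0 6.5;2.5 0 0.05 0 6.5"}}

```text
t: 8.3
tcp_pos: [0.5459, -0.1422, 0.1116]
eef_rot: [0.774, 0.634, 0.0, 0.001]
force: [-2.7, -2.2, 7.3]
gripper_width: 0.814
finger_force: 23.8
```

```bash
cat > look.py <<'E'
from bench import robot;import cv2,sys
from h import *
import foot;foot.foot()
s=robot.snapshot("scene");f=s["frame"];g=f.max(2)
ux=np.array([np.cos(np.radians(258.5)),np.sin(np.radians(258.5)),0])
print([(y,[int(v) for v in np.nonzero(g[y,215:250]<48)[0][[0,-1]]+215]) for y in range(232,252,2) if (g[y,215:250]<48).any()])
E
python3 look.py; python3 go.py .5454 -.1364 .11 78.5
```

```text
corners [[270, 170], [365, 170], [360, 255], [275, 255]] areas [5873.5]
top-face centre [ 0.5498 -0.1268  0.0021] mast dir [-0.022 -0.111  0.994] fwd [-0.196 -0.974 -0.113] yaw -101.39 tilt 6.5 err [0.03]
top-face centre [ 0.5505 -0.1236  0.0032] mast dir [0.106 0.53  0.841] fwd [-0.166 -0.825  0.541] yaw -101.4 tilt 32.7 err [2.94]
[(232, [215, 249]), (234, [216, 249]), (236, [216, 235]), (238, [217, 236]), (240, [221, 237]), (242, [222, 238]), (244, [232, 238]), (246, [233, 240]), (248, [233, 241]), (250, [234, 242])]
t 8.4 tcp [ 0.546  -0.1416  0.1116] yaw 78.69 zaxis [ 0.002 -0.001 -1.   ] F [-2.6 -1.8  6.4] ff 23.1 w 0.815
shift cm [ 0.5  -0.16  0.16] turn 0.19
```

Tilt is down to 6.5°, yaw 258.6° matches the range, and the foot has stayed on its spot. I'll finish the arc and press it flat.

{"fn": "jog_arm", "kwargs": {"commands": "0.4 0 0 0 6.5;0.8 0 0.05 0 6.5;1.1 0 0.15 0 6.5;1.2 0 0.25 0 6.5;1.2 0 0.3 0 6.5"}}

```text
t: 8.82
tcp_pos: [0.5487, -0.1297, 0.1097]
eef_rot: [0.774, 0.634, 0.001, 0.001]
force: [-2.9, 1.9, 20.7]
gripper_width: 0.813
finger_force: 17.5
```

```bash
python3 look.py; python3 go.py .5454 -.1364 .11 78.5
```

```text
corners [[270, 187], [363, 186], [359, 270], [274, 269]] areas [5595.5]
top-face centre [ 0.5497 -0.1259  0.0011] mast dir [-0.021 -0.095  0.995] fwd [-0.197 -0.976 -0.098] yaw -101.41 tilt 5.6 err [0.42]
top-face centre [ 0.5504 -0.1225  0.0018] mast dir [0.126 0.586 0.8  ] fwd [-0.156 -0.785  0.599] yaw -101.25 tilt 36.8 err [2.88]
[(232, [219, 249]), (234, [220, 249]), (236, [220, 237]), (238, [221, 238]), (240, [221, 238]), (242, [224, 239]), (244, [234, 240]), (246, [234, 241]), (248, [234, 242]), (250, [235, 242])]
t 8.92 tcp [ 0.5487 -0.1298  0.1097] yaw 78.65 zaxis [ 0.004 -0.001 -1.   ] F [-3.6  2.5 15.9] ff 17.4 w 0.808
shift cm [-0.72 -0.19 -0.03] turn 0.15
```

```bash
cat > chk.py <<'E'
from bench import robot;import cv2,sys,pickle
from h import *
from scipy.spatial.transform import Rotation as R
np.set_printoptions(precision=4,suppress=True)
o=robot.observe();s=robot.snapshot("wrist");H=np.array(s["hand_eye"]);Rt=R.from_quat(o["eef_rot"]).as_matrix();Rc=Rt@H[:3,:3];c0=Rt@H[:3,3]+o["tcp_pos"]
f=s["frame"];h=cv2.cvtColor(f,cv2.COLOR_RGB2HSV)
m=((h[...,0]>95)&(h[...,0]<135)&(h[...,2]>70)&(h[...,2]<190)&(h[...,1]>15)).astype(np.uint8)
m=cv2.morphologyEx(m,cv2.MORPH_OPEN,np.ones((3,3),np.uint8))
c=cv2.convexHull(np.vstack(blobs(m,(180,80,470,320),300)))
d=(Rc@np.linalg.inv(s["mtx"])@np.c_[c[:,0],np.ones(len(c))].T).T;p=c0+d*((.014-c0[2])/d[:,2])[:,None]
r=cv2.minAreaRect((p[:,:2]*1000).astype(np.float32));print("foot wrist",r)
k=cv2.morphologyEx(((h[...,2]<72)).astype(np.uint8),cv2.MORPH_OPEN,np.ones((3,3),np.uint8))
B=[]
for b in((130,60,262,330),(375,60,520,330)):
    for c in blobs(k,b,1500)[:1]:
        d=(Rc@np.linalg.inv(s["mtx"])@np.c_[c[:,0],np.ones(len(c))].T).T;q=c0+d*((.03-c0[2])/d[:,2])[:,None];rr=cv2.minAreaRect((q[:,:2]*1000).astype(np.float32));print("block",cv2.boundingRect(c),rr);B.append(rr[0])
S=robot.snapshot("scene");hs=cv2.cvtColor(S["frame"],cv2.COLOR_RGB2HSV);ms=((hs[...,0]>95)&(hs[...,0]<135)&(hs[...,2]>60)&(hs[...,2]<190)&(hs[...,1]>15)).astype(np.uint8)
for c in blobs(ms,(218,235,262,265)):
    q=plane(S,cv2.convexHull(c)[:,0],.014);print("foot scene",cv2.boundingRect(c),cv2.minAreaRect((q[:,:2]*1000).astype(np.float32)))
cv2.imwrite("pics/chk.png",np.hstack([cv2.resize(S["frame"][170:290,180:300],(400,400)),cv2.resize(f[90:480,125:515],(400,400))])[:,:,::-1])
E
python3 chk.py
```

```text
foot wrist ((550.8509521484375, -121.98716735839844), (66.59644317626953, 67.80412292480469), 79.1779556274414)
block (130, 171, 83, 122) ((446.6889953613281, -100.4170150756836), (88.0811767578125, 60.41123962402344), 78.55613708496094)
block (422, 171, 96, 121) ((655.5890502929688, -142.16610717773438), (87.75200653076172, 61.426246643066406), 78.88565826416016)
foot scene (229, 247, 23, 17) ((552.3562622070312, -121.00048828125), (62.90760040283203, 66.16168975830078), 79.97823333740234)
```

View pics/chk.png

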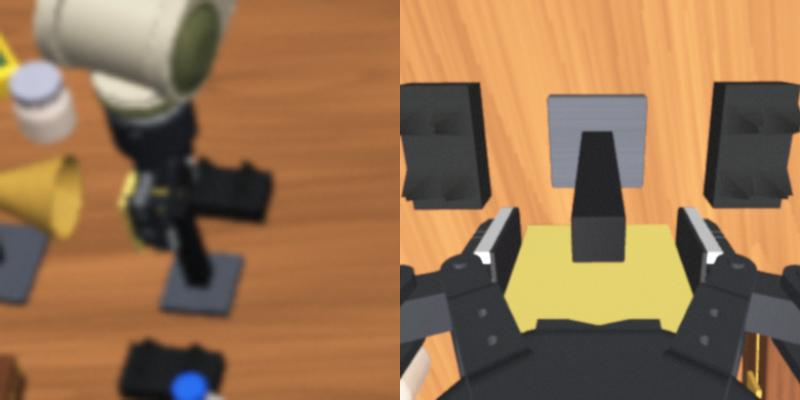

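The foot casts as a flat square of about 67 x 68 mm, with yaw 79.2° against 78.7° for the blocks. Its centre (0.5509, −0.1220) is within 1 mm of the blocks' midpoint (0.5511, −0.1213) in the same camera. It is standing, so I'll ease the press and release slowly.

{"fn": "jog_arm", "kwargs": {"commands": "0 0 -0.1 0 6.7;0 0 -0.2 0 6.9;0 0 -0.2 0 7.2;0 0 -0.2 0 7.6;0 0 -0.2 0 8.54"}}

```text
t: 9.43
tcp_pos: [0.5473, -0.1299, 0.1091]
eef_rot: [0.774, 0.634, -0.0, -0.001]
force: [0.0, -1.2, -0.6]
gripper_width: 0.992
finger_force: 0.0
```

{"fn": "jog_arm", "kwargs": {"commands": "0 0 0 0 8.54;0 0 0 0 8.54;0 0 0 0 8.54;0 0 -0.3 0 8.54;0 0 -0.8 0 8.54"}}

```text
t: 9.85
tcp_pos: [0.5473, -0.1303, 0.1174]
eef_rot: [0.774, 0.634, -0.0, -0.0]
force: [-1.1, 1.2, -0.3]
gripper_width: 1.0
finger_force: 0.0
```

```bash
python3 go.py .5454 -.1364 .11 78.5; python3 chk.py
```

```text
t 9.85 tcp [ 0.5473 -0.1303  0.1174] yaw 78.63 zaxis [-0.001  0.    -1.   ] F [-1.1  1.2 -0.3] ff 0.0 w 1.0
shift cm [-0.63 -0.07  0.74] turn 0.13
foot wrist ((550.68408203125, -121.01484680175781), (66.57527160644531, 66.781982421875), 78.65550231933594)
block (130, 169, 88, 118) ((446.1048889160156, -100.3360824584961), (87.61239624023438, 60.82188034057617), 78.66190338134766)
block (421, 168, 93, 119) ((655.5444946289062, -142.01614379882812), (88.22416687011719, 60.89923858642578), 79.05122375488281)
foot scene (229, 247, 23, 18) ((554.0189819335938, -119.69366455078125), (62.8033332824707, 65.72904205322266), 78.28897857666016)
```

It's free and still standing. I'll rise straight up and move away.

{"fn": "jog_arm", "kwargs": {"commands": "0 0 -2 0 8.54;0 0 -5 0 8.54;0 0 -9 0 8.54;0 0 -13 0 8.54;0 0 -16 0 8.54"}}

```text
t: 10.37
tcp_pos: [0.5477, -0.1304, 0.2812]
eef_rot: [0.774, 0.634, 0.001, 0.002]
force: [0.5, -0.7, 0.2]
gripper_width: 1.001
finger_force: 0.0
```

{"fn": "jog_arm", "kwargs": {"commands": "4 -4 0 0 8.54;8 -8 0 0 8.54;12 -11 0 0 8.54;16 -13 0 0 8.54;19 -15 0 0 8.54"}}

```text
t: 10.78
tcp_pos: [0.4496, 0.0544, 0.2779]
eef_rot: [0.774, 0.633, 0.0, 0.0]
force: [1.3, 0.6, 1.0]
gripper_width: 1.005
finger_force: 0.0
```

```bash
python3 - <<'E'
from bench import robot;import pickle
from h import *
print(robot.observe()["t"],robot.observe()["tcp_pos"])
d0=pickle.load(open("d0.pkl","rb"));d={n:robot.snapshot(n) for n in("scene","top")};pickle.dump(d,open("d3.pkl","wb"))
for n in d:
  for q in(d0,d):
    h=cv2.cvtColor(q[n]["frame"],cv2.COLOR_RGB2HSV);m=((h[...,0]>132)&(h[...,0]<155)&(h[...,1]>80)).astype(np.uint8)
    c=blobs(m,(0,0,640,480))[0];r=cv2.minAreaRect((plane(q[n],c[:,0],.03)[:,:2]*1000).astype(np.float32));print(n,cv2.boundingRect(c),cen(c).round(1),r)
t=d["top"]["frame"];s=d["scene"]["frame"]
h=cv2.cvtColor(t,cv2.COLOR_RGB2HSV);m=((h[...,0]>95)&(h[...,0]<135)&(h[...,2]>50)&(h[...,2]<190)&(h[...,1]>15)).astype(np.uint8)
for c in blobs(m,(385,205,450,275)): print("foot top",cv2.boundingRect(c),cv2.minAreaRect((plane(d["top"],cv2.convexHull(c)[:,0],.014)[:,:2]*1000).astype(np.float32)))
y=((h[...,0]>20)&(h[...,0]<35)&(h[...,1]>70)&(h[...,2]>90)).astype(np.uint8)
for c in blobs(y,(395,205,455,275),15): print("boards top z.17",cv2.boundingRect(c),cv2.minAreaRect((plane(d["top"],cv2.convexHull(c)[:,0],.17)[:,:2]*1000).astype(np.float32)))
o=np.hstack([cv2.resize(t[180:300,200:500][:,150:],(400,320)),cv2.resize(t[230:350,200:350],(400,320))]);o=np.vstack([o,np.hstack([cv2.resize(s[190:295,160:300],(400,280)),cv2.resize(s[165:270,320:460],(400,280))])]);cv2.imwrite("pics/fin.png",o[:,:,::-1])
E
```

```text
10.7833 [0.44961211 0.05444312 0.27789357]
scene (376, 180, 25, 40) [387.7 198.9] ((357.1356201171875, 391.3369445800781), (77.10202026367188, 182.3331298828125), 86.77825164794922)
scene (376, 180, 27, 40) [388.3 198.7] ((356.0882568359375, 394.536376953125), (184.0205535888672, 80.7281494140625), 0.39707088470458984)
top (214, 275, 32, 63) [228.8 311.8] ((342.25579833984375, 392.0232238769531), (77.25935363769531, 169.68630981445312), 86.73577880859375)
top (215, 276, 29, 61) [228.2 312.3] ((341.9902038574219, 391.52886962890625), (167.27090454101562, 76.09526062011719), 1.2277709245681763)
boards top z.17 (419, 221, 19, 29) ((542.4514770507812, -137.35911560058594), (35.3613395690918, 74.66163635253906), 79.21896362304688)
```

View pics/fin.png

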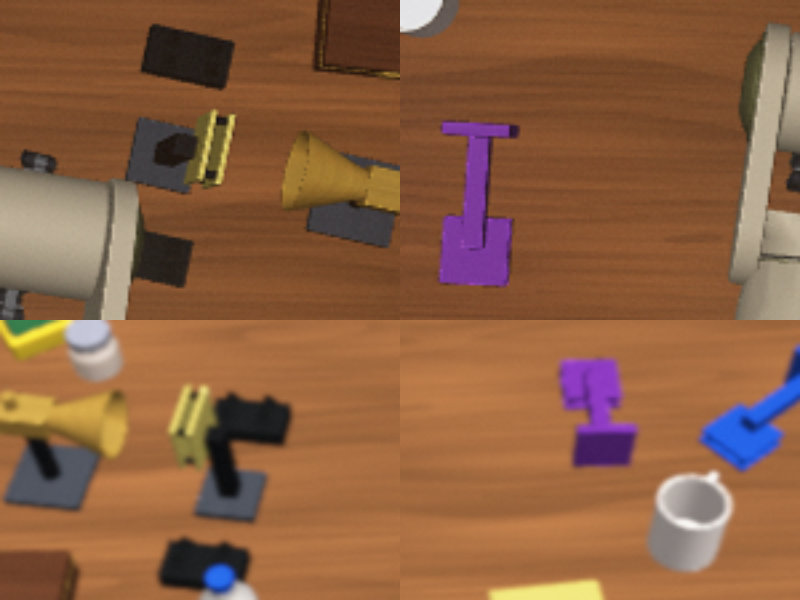

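The antenna stands upright between the blocks with its boards facing the horn, yaw 79.2° against 78.7°. The purple decoy was turned a few degrees. I'll quantify both more exactly, with no more pictures.

```bash
python3 - <<'E'
import pickle
from h import *
np.set_printoptions(precision=4,suppress=True)
d0=pickle.load(open("d0.pkl","rb"));d=pickle.load(open("d3.pkl","rb"))
for q in(d0,d):
    h=cv2.cvtColor(q["top"]["frame"],cv2.COLOR_RGB2HSV);m=((h[...,0]>132)&(h[...,0]<155)&(h[...,1]>80)).astype(np.uint8)
    for nm,b,z in(("foot",(205,270,260,281),.07),("head",(205,315,260,345),.024)):
        c=np.vstack(blobs(m,b,10));r=cv2.minAreaRect((plane(q["top"],c[:,0],z)[:,:2]*1000).astype(np.float32));print(nm,cv2.boundingRect(c),np.round(r[0],1),np.round(r[1],1),round(r[2],1))
t=d["top"]["frame"];print("rear edge mid top cam",plane(d["top"],[[401.75,224.6],[397.6,246.4]],.014).mean(0),"want [.5548 -.0903]")
# difference between first and last top view elsewhere
df=cv2.absdiff(cv2.GaussianBlur(d0["top"]["frame"],(5,5),0),cv2.GaussianBlur(t,(5,5),0)).max(2)>40
print([cv2.boundingRect(c) for c in blobs(df.astype(np.uint8),(0,0,640,480),20)])
E
```

```text
foot (218, 275, 28, 6) [419.7 381.4] [75.1 13. ] 85.1
head (214, 315, 28, 23) [288.4 393.6] [71.5 62.5] 85.7
foot (216, 276, 28, 5) [419.9 386.7] [10.9 74. ] 1.4
head (215, 315, 27, 22) [286.9 393.2] [58.4 72.6] 1.4
rear edge mid top cam [ 0.5542 -0.0878  0.014 ] want [.5548 -.0903]
[(222, 225, 203, 255), (432, 344, 104, 136), (524, 383, 116, 97), (383, 351, 45, 37), (365, 382, 29, 54), (398, 431, 20, 49), (358, 340, 20, 38), (424, 221, 14, 29), (424, 361, 12, 40), (389, 403, 9, 27), (429, 372, 3, 17), (224, 280, 4, 18)]
```

The antenna is within about 3 mm of its spot. The purple decoy's foot end moved about 5 mm (5°). Going back among the decoys to push it would risk more than it mends, so I'm handing in.

```bash
python3 -c "
from bench import robot
print(robot.sign_off())"
```

```text
the job is handed in; nothing more can be done
None
```

The antenna stands upright on its foot midway between the absorber blocks, about 3 mm from the spot and about 0.5° off square to the horn. While I was raising it, its foot nudged the purple look-alike about 5 mm (5°), and I left that uncorrected.

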